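# Make up two orders at the roast-egg stall

## Robot

A 6-joint arm with a two-finger parallel gripper is mounted at the origin on the work surface. World frame = base frame: x ahead of the robot, y to its left, z up, the work surface at z = 0. Lengths are in m, angles in rad, forces in N, time in s.
With the tool pointing down it reaches from about 0.325 to 0.75 m from the base axis. Payload 7.6 kg.
Tool frame: the origin (TCP) lies at the very end of the fingers, on their centre line; the grasp point (between the pads) lies 19 mm behind it; z points along the fingers, y is the line along which they close (so a half turn about z gives the same grasp; the last joint's range is limited). The gripper opens to 85 mm and grips with 20 to 120 N. Pads are 22 mm wide; open, the fingers measure 114 mm over their backs; the gripper's body (76 mm by 85 mm) begins 54 mm behind the grasp point. The pads swing forward as they close: fully open they stand 13 mm farther back than shut.
Start: joints at [-1.392, 0.052, 1.401, -0, 1.689, -0.07], TCP at [0.129, -0.509, 0.231] pointing down, gripper open.
Joint ranges: [-2.9, 2.9], [-0.91, 2.17], [0.12, 2.37], [-1.06, 4.2], [0.26, 2.73], [-2.93, 2.93]. Speed limits (rad/s): [2.57, 2.57, 3.01, 3.14, 3.14, 3.14].

## Interface

Orientations are given as a rotation vector (axis times angle).
In Python, from cell import arm, vision gives the robot as it stands.
- The arm moves only by the shell command python3 -m pendant 'ROWS' [OPENING]. ROWS is JSON, one flat list of numbers, 6 for each row, row after row: the shift along the tool's x, y, z in cm, then the turn, a rotation vector about the tool's x, y, z in rad. A call has 1 to 8 rows; each row shifts and turns the commanded pose from where the row before left it, along the tool's axes as they then stand; what a row does not reach is not made up. A row lasts 1/8 s, in which the tool goes at most 62.5 mm and 10.7 degrees, less where a joint would pass 70% of its speed; a pose out of reach is approached as far as the arm can. A call is refused whole if a number of a shift passes 6.25 or a number of a turn 0.188, either way. A call with a gripper value outside its range is refused whole. OPENING is the opening, from 0 (shut) to 1 (fully open), set as the call begins (- or left out, the last holds). The fingers move at their own pace and stop on an object; the grip force is fixed at half the most. Time passes only in rows, so rows that do not move let the fingers close. It gives the time, the measured TCP pose, the force, the opening and the grip force at its end, in the units of the state.
- arm.get_obs(): the state, without advancing time (a new reading comes with each control period).
- vision.grab_frame(name): name is "side" or "top" or "wrist"; returns a dict with "frame" (400x640x3 uint8, red, green, blue), "fx", "fy", "cx", "cy" (pixels), "distortion" ([k1, k2, p1, p2, k3] as OpenCV has them; the pictures are not rectified), "rvec" (rotation vector, rad) and "tvec" (3), from world to camera coordinates, as OpenCV has them. Camera axes: x right, y down, z forward; pixel columns grow to the right and rows downward; lengths in m; the calibration is good to about 2 mm. A picture is of the moment at which its call begins. There is no depth.
- arm.finish_job(): hands the job in; it is judged then, once.
The state is a dict: "time_s": time; "qpos": joint angles; "dq": joint speeds; "effort": joint torques, N m; "eef_pos": TCP position; "ee_rot": TCP orientation; "contact_force": force on the tool from outside, world axes, zero at the start; "ft_torque": the same for the moment, N m; "grip_width": finger opening in m; "grasp_force": force on a finger pad.
Only numpy, scipy, OpenCV 4.12 (cv2) and the standard library are available. Lean on these libraries where they do the work, as an engineer would, in place of code of your own. Each camera call takes 0.05 s, during which the arm holds its last target. There are 200 camera calls.

## Task

Make up two orders from the stock in the middle of the counter: in the blue tray, the big white goose egg in the round nest and the red-capped chilli jar in the square pocket; in the yellow tray, the tan-brown hen's egg in the round nest at the end, the blue-green duck egg in the middle nest and the green-capped cumin jar in the square pocket. Everything must stand upright on the floor of its recess; set the eggs down gently, without dropping them. Leave the dark tea egg and the white-capped salt jar where they stand.

Things in the scene. Friction and masses are not known exactly. Their poses are not given: they have to be found in the camera images.
- goose_mid (a point): Goose egg: by far the largest, creamy white cooked egg, 58 mm across at its widest (44 % of the way up), 86 mm tall, standing upright on its blunt end, which is knocked flat (30 mm across); loose. Point on its axis half-way up (43 mm above its underside), z up along the egg. About 150 g.
- duck_mid (a point): Duck egg: pale blue-green cooked egg, 49 mm across at its widest (44 % of the way up), 66 mm tall, standing upright on its blunt end, which is knocked flat (26 mm across); loose. Point on its axis half-way up (33 mm above its underside), z up along the egg. About 80 g.
- hen_mid (a point): Hen's egg: tan-brown cooked egg, 45 mm across at its widest (44 % of the way up), 60 mm tall, standing upright on its blunt end, which is knocked flat (24 mm across); loose. Point on its axis half-way up (30 mm above its underside), z up along the egg. About 60 g.
- chilli_mid (a point): Chilli jar, amber glass with a red cap and a red band on its paper label: round jar 42 mm in diameter and 80 mm tall over all; the top 20 mm is the cap, 39 mm in diameter; loose, about 130 g. Point on its axis half-way up (40 mm above its underside), z up.
- cumin_mid (a point): Cumin jar, amber glass with a green cap and a green band on its paper label: round jar 42 mm in diameter and 80 mm tall over all; the top 20 mm is the cap, 39 mm in diameter; loose, about 130 g. Point on its axis half-way up (40 mm above its underside), z up.
- tea_mid (a point): Tea egg: very dark brown, almost black cooked egg, 45 mm across at its widest (44 % of the way up), 60 mm tall, standing upright on its blunt end, which is knocked flat (24 mm across); loose. Point on its axis half-way up (30 mm above its underside), z up along the egg. Not ordered: it stays where it stands.
- salt_mid (a point): Salt jar, clear glass with a white cap and a white band on its paper label: round jar 42 mm in diameter and 80 mm tall over all; the top 20 mm is the cap, 39 mm in diameter; loose, about 130 g. Point on its axis half-way up (40 mm above its underside), z up. Not ordered: it stays where it stands.
- blue_tray: Blue order tray, a slab 240 mm long (its x) by 100 mm wide (its y), 12 mm thick, heavy and immovable, lying flat on the counter. Origin at the centre of its underside, z up. Two recesses with dark floors, 6 mm deep (floors 6 mm above the counter), both on its long centre line: a round nest 70 mm across centred at x = -60 mm, and a square pocket 60 by 60 mm centred at x = +60 mm.
- yellow_tray: Yellow order tray, a slab of the same size (240 by 100 by 12 mm, long along its x), heavy and immovable, lying flat on the counter. Origin at the centre of its underside, z up. Three recesses with dark brown floors, 6 mm deep (floors 6 mm above the counter), all on its long centre line: a round end nest 58 mm across centred at x = -78 mm, a round middle nest 62 mm across centred at x = 0, and a square pocket 60 by 60 mm centred at x = +78 mm.
Mind the look-alikes: they are no part of the job. What is shaped like the part that bears duck_mid but purple is not meant.

How it is judged:
By the outcome, as a careful person would: the job done as asked, in the order asked, and still so for the second after the job is handed in, with the robot touching nothing.
It also fails if it takes over 147 s, if anything falls off the work surface, if the arm or the gripper's body presses on something with over 40 N, if the wrist force passes 120 N, or if a joint passes its speed limit or range.

## Working session

There is one attempt and no reset: what is moved stays moved. The work goes in short steps, Python scripts to look and compute and a shell command to move; the robot and the scene stay as the last step left them, time stands still between calls to the robot, and variables do not carry over. Pictures are saved under pics/ and viewed, at most 14 in all, crops included, and the job is handed in when it is done.

```bash
mkdir -p pics; ls; python3 - <<'E'
from cell import arm, vision
import cv2
for n in ("top","side"):
    f=vision.grab_frame(n); cv2.imwrite(f"pics/{n}0.png",f["frame"][:,:,::-1])
    print(n,f["fx"],f["cx"],f["cy"],f["distortion"],f["rvec"],f["tvec"])
o=arm.get_obs(); print(o["time_s"],o["eef_pos"],o["ee_rot"],o["grip_width"])
E
```

```text
pics
top 494.202998733912 322.88919226879267 197.0126745374743 [-0.08415636  0.          0.          0.          0.        ] [ 2.19316371 -2.18323642  0.10713586] [-0.02657812  0.55482807  1.09931388]
side 379.21436677858264 324.23984521090534 193.35111145971894 [-0.02551253  0.          0.          0.          0.        ] [ 0.18122968 -2.80524276  1.2544844 ] [0.54114105 0.07463044 0.86215303]
0.1 [ 0.12922661 -0.50858053  0.23054581] [-3.11591186e+00 -3.89571966e-01  1.73418016e-04] 0.08581208618001
```

View pics/top0.png

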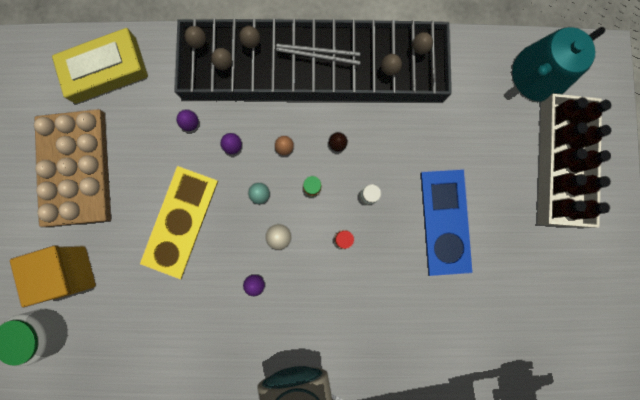

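View pics/side0.png

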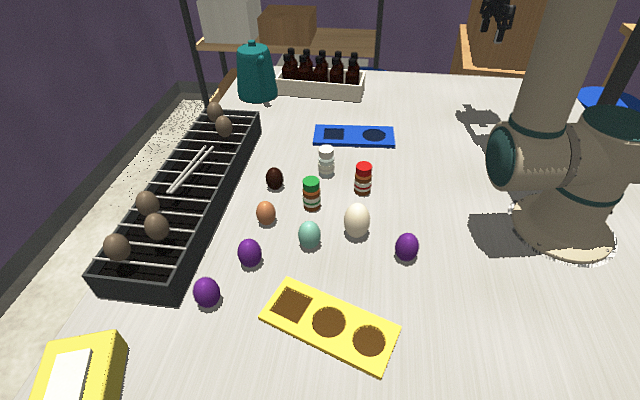

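The top picture shows the stock in the middle of the counter:

| Thing | Pixel |
|---|---|
| Goose | (278,237) |
| Duck | (259,193) |
| Hen | (284,146) |
| Tea | (338,142) |
| Cumin, green cap | (312,185) |
| Chilli, red cap | (344,239) |
| Salt, white cap | (371,194) |
| Yellow tray | (179,222) |
| Blue tray | (446,222) |

The square pockets are at the far end of both trays. Things that could be taken for the ones I want:
- **Duck:** the purple eggs at (187,120), (231,143) and (254,285).
- **Hen:** the tea egg at (338,142), the crate eggs at left and the eggs on the grill.
- **Jars:** salt at (371,194), and the green-topped can at (15,342).

I choose by colour: blue-green, tan, creamy and largest, then the red and green caps.

```bash
cat > h.py <<'E'
import numpy as np, cv2
from scipy.optimize import least_squares
def proj(f,P):
    K=np.array([[f["fx"],0,f["cx"]],[0,f["fy"],f["cy"]],[0,0,1.]])
    return cv2.projectPoints(np.asarray(P,float).reshape(-1,3),np.array(f["rvec"],float),np.array(f["tvec"],float),K,np.array(f["distortion"],float))[0].reshape(-1,2)
def egg(D,H,b):
    z=np.linspace(0,H,25); zm=.44*H; R=D/2
    zl=zm/np.sqrt(1-(b/2/R)**2)
    r=np.where(z<zm,R*np.sqrt(np.clip(1-((zm-z)/zl)**2,0,1)),R*np.sqrt(np.clip(1-((z-zm)/(H-zm))**2,0,1)))
    return rings(z,r)
def rings(z,r):
    a=np.linspace(0,2*np.pi,36,endpoint=False)
    return np.concatenate([np.c_[ri*np.cos(a),ri*np.sin(a),0*a+zi] for zi,ri in zip(z,r)])
cap=rings([.061,.08],[.0195,.0195])
M={"goose":egg(.058,.086,.03),"duck":egg(.049,.066,.026),"hen":egg(.045,.06,.024),"tea":egg(.045,.06,.024),"chilli":cap,"cumin":cap,"salt":cap}
def hull(f,P): return cv2.convexHull(proj(f,P).astype(np.float32))
def cen(h):
    m=cv2.moments(h); return np.array([m["m10"],m["m01"]])/m["m00"], m
def seg(img,seed,w):
    x,y=seed; x0,y0=max(x-w,0),max(y-w,0)
    c=np.ascontiguousarray(img[y0:y+w,x0:x+w]); m=np.full(c.shape[:2],cv2.GC_PR_BGD,np.uint8)
    cy,cx=y-y0,x-x0
    cv2.circle(m,(cx,cy),int(w*.6),cv2.GC_PR_FGD,-1); cv2.circle(m,(cx,cy),4,cv2.GC_FGD,-1)
    m[:2]=m[-2:]=0; m[:,:2]=m[:,-2:]=0
    cv2.grabCut(c,m,None,np.zeros((1,65)),np.zeros((1,65)),4,cv2.GC_INIT_WITH_MASK)
    k=((m==1)|(m==3)).astype(np.uint8)
    cs=cv2.findContours(k,cv2.RETR_EXTERNAL,cv2.CHAIN_APPROX_NONE)[0]
    return cv2.convexHull(max(cs,key=cv2.contourArea))+np.array([x0,y0])
def locate(name,fs,cs,ws=(1,1)):
    P=M[name]
    g=lambda p:np.concatenate([w*(cen(hull(f,P+[p[0],p[1],0]))[0]-c) for f,c,w in zip(fs,cs,ws)])
    s=least_squares(g,[.45,0],diff_step=1e-3); return s.x,g(s.x)
E
cat > m1.py <<'E'
from h import *; from cell import vision; import json
T=vision.grab_frame("top"); S=vision.grab_frame("side")
seeds={"goose":((278,237),(357,221)),"duck":((259,193),(310,236)),"hen":((284,146),(265,212)),"tea":((338,142),(274,178)),
"chilli":((344,239),(363,168)),"cumin":((312,185),(311,183)),"salt":((371,194),(326,150))}
ov={"t":cv2.resize(T["frame"],None,fx=2,fy=2),"s":cv2.resize(S["frame"],None,fx=2,fy=2)}
res={}
for n,(a,b) in seeds.items():
    ht=seg(T["frame"],a,18 if n!="goose" else 22); hs=seg(S["frame"],b,14 if len(M[n])<100 else 25)
    pt,_=locate(n,[T],[cen(ht)[0]]); p,r=locate(n,[T,S],[cen(ht)[0],cen(hs)[0]])
    at=cv2.contourArea(ht)/cv2.contourArea(hull(T,M[n]+[*p,0])); as_=cv2.contourArea(hs)/cv2.contourArea(hull(S,M[n]+[*p,0]))
    print(n,"top-only",pt.round(4),"both",p.round(4),"res",r.round(1),"area ratios",round(at,2),round(as_,2))
    res[n]=pt.tolist()
    for k,f in (("t",T),("s",S)): cv2.polylines(ov[k],[np.int32(hull(f,M[n]+[*pt,0])*2+1)],True,(255,0,255),1)
def box(x,y,th):
    c,s=np.cos(th),np.sin(th); R=np.array([[c,-s],[s,c]])
    q=np.array([[a,b] for a in(-.12,.12) for b in(-.05,.05)])@R.T+[x,y]
    return np.r_[np.c_[q,np.zeros(4)],np.c_[q,np.full(4,.012)]],R
hsv=cv2.cvtColor(T["frame"],cv2.COLOR_RGB2HSV)
for n,(lo,hi),(x0,x1,y0,y1),floors in (("blue",(100,130),(415,480,160,285),[-.06,.06]),("yellow",(20,35),(130,225,155,285),[-.078,0,.078])):
    k=cv2.inRange(hsv,(lo[0] if 0 else lo,120,60),(hi,255,255)); z=np.zeros_like(k); z[y0:y1,x0:x1]=k[y0:y1,x0:x1]
    cs=cv2.findContours(z,cv2.RETR_EXTERNAL,cv2.CHAIN_APPROX_NONE)[0]; h=cv2.convexHull(max(cs,key=cv2.contourArea))
    c,m=cen(h); th=lambda m:.5*np.arctan2(2*m["mu11"],m["mu20"]-m["mu02"])
    def g(p):
        c2,m2=cen(hull(T,box(*p)[0])); return np.r_[c2-c,50*np.sin(th(m2)-th(m))]
    best=min((least_squares(g,[.45,.25 if n=="yellow" else -.25,t],diff_step=1e-3) for t in(-.4,0,.4)),key=lambda s:s.cost)
    p=best.x; print(n,p.round(4),best.cost,"area",cv2.contourArea(h)/cv2.contourArea(hull(T,box(*p)[0])))
    for f in floors:
        w=box(*p)[1]@[f,0]+p[:2]; print("  recess",f,w.round(4)); res[f"{n}{f}"]=w.tolist()
        for k,F in (("t",T),("s",S)): cv2.circle(ov[k],tuple(np.int32(proj(F,[*w,.006])[0]*2+1)),3,(0,255,0),-1)
    for k,F in (("t",T),("s",S)): cv2.polylines(ov[k],[np.int32(hull(F,box(*p)[0])*2+1)],True,(255,0,255),1)
json.dump(res,open("res.json","w"))
cv2.imwrite("pics/ovt.png",ov["t"][200:600,250:970][:,:,::-1]); cv2.imwrite("pics/ovs.png",ov["s"][230:780,400:840][:,:,::-1])
E
python3 m1.py
```

```text
goose top-only [0.4651 0.0755] both [0.4644 0.0796] res [-1.9  0.3 -0.1 -2.5] area ratios 0.96 1.16
duck top-only [0.5621 0.121 ] both [0.5612 0.1248] res [-1.7  0.4 -0.2 -2.2] area ratios 0.94 1.21
hen top-only [0.671  0.0655] both [0.6705 0.0684] res [-1.3  0.2 -0.1 -1.9] area ratios 0.96 1.19
tea top-only [ 0.6797 -0.0558] both [ 0.6794 -0.0539] res [-0.8  0.1 -0.  -1.4] area ratios 0.94 1.19
chilli top-only [ 0.4592 -0.0665] both [ 0.4593 -0.0692] res [ 1.2 -0.  -0.1  2.2] area ratios 1.07 0.53
cumin top-only [0.5772 0.001 ] both [ 0.5775 -0.0009] res [ 0.9 -0.1 -0.   1.5] area ratios 0.9 0.51
salt top-only [ 0.5601 -0.129 ] both [ 0.5598 -0.1308] res [ 0.8  0.2 -0.3  1.6] area ratios 0.82 0.49
blue [ 0.5    -0.3101  0.0679] 1.5347061136909775e-11 area 0.973204921855192
  recess -0.06 [ 0.4402 -0.3142]
  recess 0.06 [ 0.5599 -0.306 ]
yellow [ 0.4976  0.3075 -0.3419] 5.847083029935935e-12 area 0.9821922244068371
  recess -0.078 [0.4241 0.3337]
  recess 0 [0.4976 0.3075]
  recess 0.078 [0.571  0.2814]
```

View pics/ovt.png

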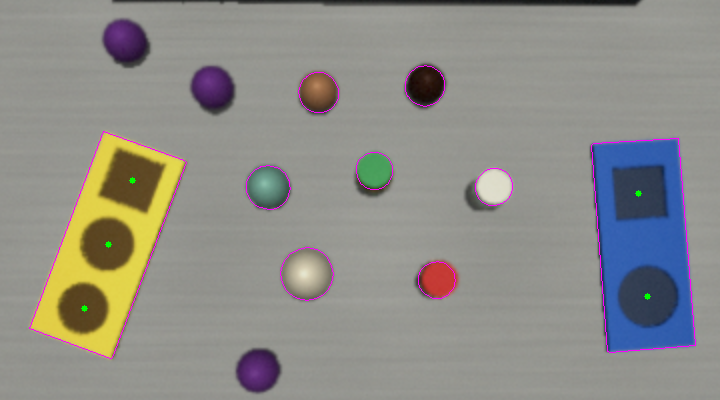

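View pics/ovs.png

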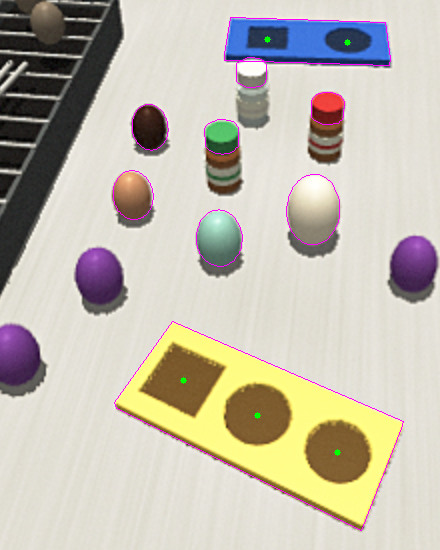

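The overlays fit: every egg and jar outline agrees in the top view, and the recess centres are right. The chosen colours match the descriptions. The closing direction will be world y. I turn the tool's yaw to 0 first and head for the goose egg.

```bash
python3 -m pendant '[0,0,0,0,0,0.124, 0,0,0,0,0,0.125, 2.8,-4.8,0,0,0,0, 2.8,-4.8,0,0,0,0, 2.8,-4.8,0,0,0,0, 2.8,-4.8,0,0,0,0, 2.8,-4.8,0,0,0,0, 2.8,-4.8,0,0,0,0]' 1
```

```text
time_s: 1.2
eef_pos: [0.2978, -0.2192, 0.2313]
ee_rot: [3.141, -0.001, 0.001]
contact_force: [1.1, -0.0, -0.2]
grip_width: 0.0855
grasp_force: 0.0
```

```bash
python3 -m pendant '[2.8,-4.9,0,0,0,0, 2.8,-4.9,0,0,0,0, 2.8,-4.9,0,0,0,0, 2.8,-4.9,0,0,0,0, 2.8,-4.9,0,0,0,0, 2.7,-4.9,0,0,0,0, 0,0,4,0,0,0, 0,0,0,0,0,0]'; python3 - <<'E'
from h import *; from cell import vision; import json
r=json.load(open("res.json")); f=vision.grab_frame("wrist"); im=f["frame"].copy()
for n in M: 
    h=hull(f,M[n]+[*r[n],0]); 
    if np.abs(h).max()<2000: cv2.polylines(im,[np.int32(h)],True,(255,0,255),1)
cv2.imwrite("pics/w1.png",im[:,:,::-1])
E
```

```text
time_s: 2.2
eef_pos: [0.4628, 0.0734, 0.1882]
ee_rot: [3.141, 0.001, -0.011]
contact_force: [-0.4, -0.4, -0.1]
grip_width: 0.0852
grasp_force: 0.0
```

View pics/w1.png

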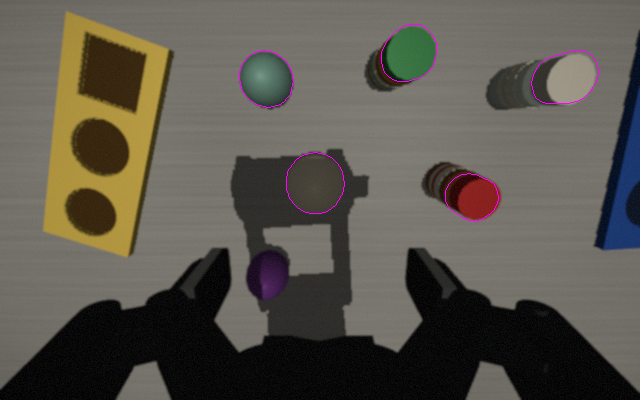

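The wrist view confirms the goose egg at (315,183), and the predicted outlines sit within 2 px on all the stock. I descend and grip.

```bash
python3 -m pendant '[0.2,-0.2,4,0,0,0, 0,0,4,0,0,0, 0,0,4,0,0,0, 0,0,3,0,0,0, 0,0,2,0,0,0, 0,0,0,0,0,0]'; python3 -m pendant '[0,0,0,0,0,0, 0,0,0,0,0,0, 0,0,0,0,0,0, 0,0,0,0,0,0, 0,0,0,0,0,0, 0,0,0,0,0,0, 0,0,0,0,0,0, 0,0,0,0,0,0]' 0
```

```text
time_s: 3.0
eef_pos: [0.4665, 0.0744, 0.0217]
ee_rot: [3.141, -0.002, -0.001]
contact_force: [0.3, 0.0, -0.2]
grip_width: 0.0855
grasp_force: 0.0
time_s: 4.0
eef_pos: [0.4681, 0.075, 0.0239]
ee_rot: [3.142, -0.0, 0.007]
contact_force: [-0.2, -0.6, 7.6]
grip_width: 0.0553
grasp_force: 63.9
```

```bash
python3 -m pendant '[0,0,0,0,0,0, 0,0,0,0,0,0, 0,0,0,0,0,0, 0,0,0,0,0,0, 0,0,0.5,0,0,0, 0,0,0,0,0,0]' 1; python3 -m pendant '[0,0,0,0,0,0, 0,0,0,0,0,0, 0,0,0,0,0,0, 0,0,0,0,0,0, 0,0,0,0,0,0, 0,0,0,0,0,0]' 0
```

```text
time_s: 4.75
eef_pos: [0.466, 0.075, 0.0156]
ee_rot: [3.141, -0.0, -0.002]
contact_force: [-0.6, -0.2, 0.5]
grip_width: 0.0852
grasp_force: 0.0
time_s: 5.5
eef_pos: [0.467, 0.0752, 0.017]
ee_rot: [-3.141, 0.0, -0.002]
contact_force: [-0.1, 0.2, 5.7]
grip_width: 0.0558
grasp_force: 64.0
```

```bash
python3 -m pendant '[0,0,-1,0,0,0, 0,0,-2,0,0,0, 0,0,-4,0,0,0, 0,0,-4,0,0,0, 0,0,0,0,0,0]'
```

```text
time_s: 6.12
eef_pos: [0.468, 0.0752, 0.1298]
ee_rot: [-3.141, 0.0, -0.01]
contact_force: [0.4, -0.0, -2.7]
grip_width: 0.0556
grasp_force: 63.9
```

```bash
python3 -m pendant '[-0.3,3,0,0,0,0, -0.4,5,0,0,0,0, -0.4,5.5,0,0,0,0, -0.4,5.5,0,0,0,0, -0.4,5.5,0,0,0,0, -0.4,5.5,0,0,0,0, -0.3,5,0,0,0,0, -0.2,3.9,0,0,0,0]'; python3 -m pendant '[0,0,0,0,0,0, 0,0,0,0,0,0]'; python3 - <<'E'
from cell import vision; import cv2
cv2.imwrite("pics/s2.png",cv2.resize(vision.grab_frame("side")["frame"][60:200,280:440][:,:,::-1],None,fx=4,fy=4,interpolation=cv2.INTER_CUBIC))
E
```

```text
time_s: 7.12
eef_pos: [0.4371, -0.3154, 0.1246]
ee_rot: [-3.14, 0.002, 0.004]
contact_force: [0.7, -0.1, -1.8]
grip_width: 0.0555
grasp_force: 64.0
time_s: 7.38
eef_pos: [0.4378, -0.3132, 0.125]
ee_rot: [-3.14, 0.001, 0.003]
contact_force: [-0.2, 0.6, -1.0]
grip_width: 0.0553
grasp_force: 64.1
```

View pics/s2.png

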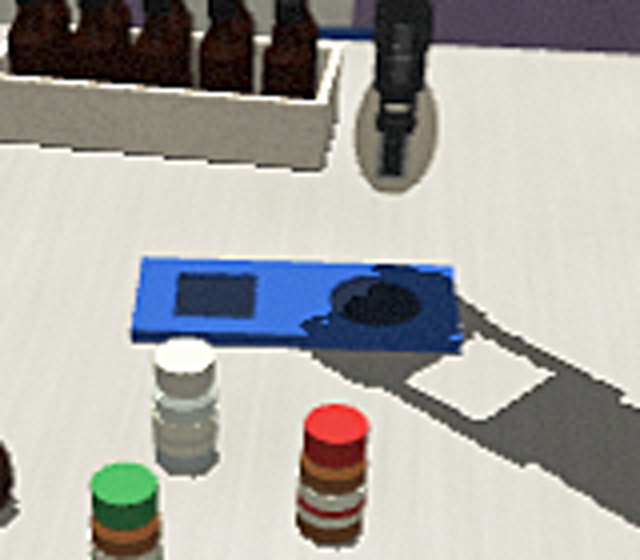

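The goose egg hangs upright in the fingers at (395,140) in the crop, over the round nest. Next I lower it gently.

```bash
python3 -m pendant '[0.3,0.1,2,0,0,0, 0,0,3,0,0,0, 0,0,2.5,0,0,0, 0,0,1.2,0,0,0, 0,0,0.5,0,0,0, 0,0,0,0,0,0, 0,0,0,0,0,0]'; python3 -m pendant '[0,0,0.3,0,0,0, 0,0,0.2,0,0,0, 0,0,0,0,0,0]'
```

```text
time_s: 8.3
eef_pos: [0.4419, -0.3153, 0.0354]
ee_rot: [3.14, -0.0, 0.002]
contact_force: [-0.2, 0.4, -1.3]
grip_width: 0.0556
grasp_force: 64.1
time_s: 8.68
eef_pos: [0.4412, -0.3148, 0.0291]
ee_rot: [-3.141, 0.0, 0.001]
contact_force: [-0.1, -0.2, -2.5]
grip_width: 0.0552
grasp_force: 64.1
```

```bash
python3 -m pendant '[0,0,0.2,0,0,0, 0,0,0.2,0,0,0, 0,0,0,0,0,0]'; python3 -m pendant '[0,0,0.15,0,0,0, 0,0,0,0,0,0]'
```

```text
time_s: 9.05
eef_pos: [0.4412, -0.3148, 0.025]
ee_rot: [-3.141, 0.0, 0.001]
contact_force: [-0.6, -0.5, -1.1]
grip_width: 0.0552
grasp_force: 64.1
time_s: 9.3
eef_pos: [0.4413, -0.3149, 0.0237]
ee_rot: [-3.142, 0.0, 0.0]
contact_force: [0.0, 0.8, -1.3]
grip_width: 0.0555
grasp_force: 64.1
```

```bash
python3 -m pendant '[0,0,0.15,0,0,0, 0,0,0,0,0,0]';python3 -m pendant '[0,0,0.15,0,0,0, 0,0,0,0,0,0]'
```

```text
time_s: 9.55
eef_pos: [0.4415, -0.3151, 0.023]
ee_rot: [3.141, -0.0, 0.001]
contact_force: [-1.8, 1.8, 4.7]
grip_width: 0.0553
grasp_force: 64.6
time_s: 9.8
eef_pos: [0.4418, -0.3151, 0.023]
ee_rot: [3.141, -0.0, 0.002]
contact_force: [-4.4, 5.7, 14.4]
grip_width: 0.0555
grasp_force: 65.6
```

Contact is at the expected 23 mm. I relieve the force, open and retreat, then go to the chilli jar.

```bash
python3 -m pendant '[0,0,-0.15,0,0,0, 0,0,0,0,0,0]'; python3 -m pendant '[0,0,0,0,0,0, 0,0,0,0,0,0, 0,0,0,0,0,0, 0,0,-1,0,0,0, 0,0,-4,0,0,0, 0,0,-4,0,0,0, 0,0,-4,0,0,0, 0,0,0,0,0,0]' 1; python3 - <<'E'
from cell import vision; import cv2
cv2.imwrite("pics/s3.png",cv2.resize(vision.grab_frame("side")["frame"][60:200,280:440][:,:,::-1],None,fx=3,fy=3,interpolation=cv2.INTER_CUBIC))
E
```

```text
time_s: 10.05
eef_pos: [0.4416, -0.3151, 0.023]
ee_rot: [3.141, -0.0, 0.001]
contact_force: [-2.1, 2.1, 5.7]
grip_width: 0.0554
grasp_force: 64.8
time_s: 11.05
eef_pos: [0.4429, -0.3162, 0.1572]
ee_rot: [3.136, -0.0, 0.01]
contact_force: [1.1, 0.4, -0.4]
grip_width: 0.0855
grasp_force: 0.0
```

View pics/s3.png

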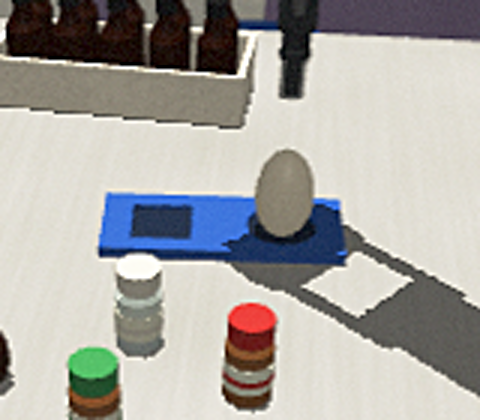

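The goose egg stands upright in the round nest, at (285,195) in the crop. Next is the chilli jar.

```bash
python3 -m pendant '[0.3,-3,0,0,0,0, 0.3,-5,0,0,0,0, 0.3,-5,0,0,0,0, 0.3,-5,0,0,0,0, 0.2,-4,0,0,0,0, 0.2,-2.8,0,0,0,0, 0,0,0,0,0,0, 0,0,0,0,0,0]'; python3 -m pendant '[0,0,3,0,0,0, 0,0,4,0,0,0, 0,0,3.5,0,0,0, 0,0,2,0,0,0, 0,0,1,0,0,0, 0,0,0,0,0,0]'
```

```text
time_s: 12.1
eef_pos: [0.457, -0.0674, 0.1516]
ee_rot: [3.141, -0.0, -0.002]
contact_force: [0.4, 0.1, -0.1]
grip_width: 0.0855
grasp_force: 0.0
time_s: 12.85
eef_pos: [0.4571, -0.0675, 0.017]
ee_rot: [-3.142, 0.002, 0.002]
contact_force: [0.1, -0.0, -0.4]
grip_width: 0.0856
grasp_force: 0.0
```

```bash
python3 -m pendant '[0.2,0,-0.1,0,0,0, 0,0,0,0,0,0, 0,0,0,0,0,0, 0,0,0,0,0,0, 0,0,0,0,0,0, 0,0,0,0,0,0, 0,0,0,0,0,0]' 0;  python3 -m pendant '[0,0,-1,0,0,0, 0,0,-2,0,0,0, 0,0,-4,0,0,0, 0,0,-4,0,0,0, 0,0,0,0,0,0, 0,0,0,0,0,0]'
```

```text
time_s: 13.72
eef_pos: [0.4603, -0.0672, 0.0195]
ee_rot: [3.141, -0.0, 0.004]
contact_force: [-0.8, -1.5, 6.2]
grip_width: 0.0405
grasp_force: 61.1
time_s: 14.48
eef_pos: [0.4588, -0.0667, 0.1274]
ee_rot: [-3.141, 0.0, 0.002]
contact_force: [-0.1, -0.2, -1.9]
grip_width: 0.0407
grasp_force: 60.7
```

```bash
python3 -m pendant '[1,2.5,0,0,0,0, 1.7,4,0,0,0,0, 2,4.7,0,0,0,0, 2,4.7,0,0,0,0, 1.7,4.2,0,0,0,0, 1.1,2.5,0,0,0,0, 0.6,1.3,0,0,0,0, 0,0,0,0,0,0]'; python3 -m pendant '[0,0,3,0,0,0, 0,0,3,0,0,0, 0,0,2,0,0,0, 0,0,1,0,0,0, 0,0,0.5,0,0,0, 0,0,0,0,0,0]'
```

```text
time_s: 15.48
eef_pos: [0.5595, -0.3061, 0.1258]
ee_rot: [-3.14, 0.002, 0.005]
contact_force: [-0.2, -0.1, -1.4]
grip_width: 0.0404
grasp_force: 60.8
time_s: 16.23
eef_pos: [0.5606, -0.3061, 0.0339]
ee_rot: [3.141, -0.0, 0.001]
contact_force: [0.8, 0.4, -1.1]
grip_width: 0.0403
grasp_force: 60.8
```

Contact is expected at about z = 0.025.

```bash
python3 -m pendant '[0,0,0.3,0,0,0, 0,0,0.3,0,0,0, 0,0,0,0,0,0]'; python3 -m pendant '[0,0,0.15,0,0,0, 0,0,0.1,0,0,0, 0,0,0,0,0,0]'
```

```text
time_s: 16.6
eef_pos: [0.5602, -0.3059, 0.0271]
ee_rot: [-3.142, 0.0, 0.0]
contact_force: [-0.2, 0.6, -1.2]
grip_width: 0.0408
grasp_force: 60.8
time_s: 16.98
eef_pos: [0.5605, -0.306, 0.0255]
ee_rot: [3.141, -0.0, 0.001]
contact_force: [-3.2, 1.4, 4.0]
grip_width: 0.0406
grasp_force: 61.4
```

```bash
python3 -m pendant '[0,0,0.15,0,0,0, 0,0,0,0,0,0]'
```

```text
time_s: 17.23
eef_pos: [0.5605, -0.306, 0.0255]
ee_rot: [3.141, -0.0, 0.001]
contact_force: [-7.2, 4.4, 12.9]
grip_width: 0.0403
grasp_force: 62.4
```

```bash
python3 -m pendant '[0,0,-0.15,0,0,0, 0,0,0,0,0,0, 0,0,0,0,0,0, 0,0,0,0,0,0, 0,0,-2,0,0,0, 0,0,-4,0,0,0, 0,0,-4,0,0,0, 0,0,-3,0,0,0]' 1;python3 -m pendant '[1,-3,0,0,0,0, 1.4,-5,0,0,0,0, 1.5,-5.2,0,0,0,0, 1.5,-5.2,0,0,0,0, 1.5,-5.2,0,0,0,0, 1.5,-5.2,0,0,0,0, 1.5,-5,0,0,0,0, 1.1,-3.4,0,0,0,0]'; python3 -m pendant '[0,0,0,0,0,0, 0,0,0,0,0,0]'
```

```text
time_s: 18.23
eef_pos: [0.5609, -0.3063, 0.1589]
ee_rot: [3.139, -0.0, 0.005]
contact_force: [0.4, 0.2, 0.3]
grip_width: 0.0854
grasp_force: 0.0
time_s: 19.23
eef_pos: [0.6709, 0.0685, 0.1567]
ee_rot: [-3.141, -0.002, -0.003]
contact_force: [-0.3, 0.1, -0.2]
grip_width: 0.0852
grasp_force: 0.0
time_s: 19.48
eef_pos: [0.6705, 0.0654, 0.1558]
ee_rot: [3.141, -0.001, 0.002]
contact_force: [0.0, -0.2, 0.1]
grip_width: 0.0853
grasp_force: 0.0
```

```bash
python3 - <<'E'
from cell import vision; import cv2
cv2.imwrite("pics/s4.png",cv2.resize(vision.grab_frame("side")["frame"][60:260,220:440][:,:,::-1],None,fx=3,fy=3,interpolation=cv2.INTER_CUBIC))
E
python3 -m pendant '[0,0,3,0,0,0, 0,0,4,0,0,0, 0,0,4,0,0,0, 0,0,2.5,0,0,0, 0,0,1.2,0,0,0, 0,0,0,0,0,0, 0,0,0,0,0,0]'
```

```text
time_s: 20.4
eef_pos: [0.6714, 0.0657, 0.0097]
ee_rot: [3.142, -0.001, 0.004]
contact_force: [-0.6, -0.0, -0.2]
grip_width: 0.0855
grasp_force: 0.0
```

View pics/s4.png

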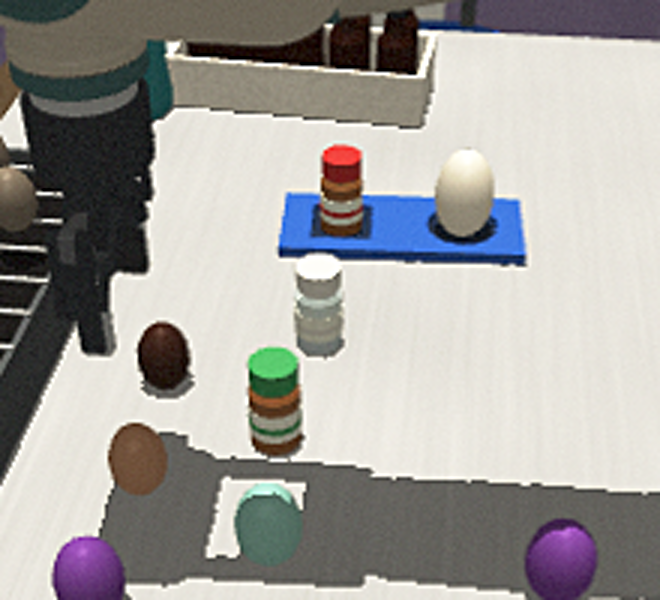

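The blue order is complete: the chilli jar stands in the square pocket at (342,195) and the goose egg in its nest at (465,195). Salt and tea haven't moved. I grip the hen's egg now.

```bash
python3 -m pendant '[0,0,0.1,0,0,0, 0,0,0,0,0,0, 0,0,0,0,0,0, 0,0,0,0,0,0, 0,0,0,0,0,0, 0,0,0,0,0,0, 0,0,0,0,0,0]' 0;  python3 -m pendant '[0,0,-1,0,0,0, 0,0,-2,0,0,0, 0,0,-4,0,0,0, 0,0,-4,0,0,0, 0,0,0,0,0,0, 0,0,0,0,0,0]'
```

```text
time_s: 21.28
eef_pos: [0.6709, 0.0661, 0.0076]
ee_rot: [-3.142, 0.0, -0.002]
contact_force: [-0.6, 0.4, 5.4]
grip_width: 0.0425
grasp_force: 61.2
time_s: 22.02
eef_pos: [0.6702, 0.066, 0.1168]
ee_rot: [3.141, -0.0, -0.001]
contact_force: [-0.6, -0.4, -0.9]
grip_width: 0.0422
grasp_force: 60.9
```

```bash
python3 -m pendant '[-2,-2.2,0,0,0,0, -3.2,-3.5,0,0,0,0, -3.6,-3.9,0,0,0,0, -3.6,-3.9,0,0,0,0, -3.6,-3.9,0,0,0,0, -3.6,-3.9,0,0,0,0, -3,-3.3,0,0,0,0, -2,-2.2,0,0,0,0]'; python3 -m pendant '[0,0,0,0,0,0, 0,0,0,0,0,0, 0,0,0,0,0,0]'
```

```text
time_s: 23.02
eef_pos: [0.4222, 0.3349, 0.1152]
ee_rot: [3.14, 0.002, -0.004]
contact_force: [0.8, 0.1, 0.4]
grip_width: 0.0424
grasp_force: 60.9
time_s: 23.4
eef_pos: [0.425, 0.3332, 0.1163]
ee_rot: [3.141, -0.003, -0.001]
contact_force: [-1.1, 0.2, -0.8]
grip_width: 0.0424
grasp_force: 60.9
```

```bash
python3 -m pendant '[0,0,2,0,0,0, 0,0,3,0,0,0, 0,0,2.3,0,0,0, 0,0,1.2,0,0,0, 0,0,0.5,0,0,0, 0,0,0,0,0,0, 0,0,0,0,0,0]'; python3 -m pendant '[0,0,0.3,0,0,0, 0,0,0.2,0,0,0, 0,0,0.1,0,0,0, 0,0,0,0,0,0]'
```

```text
time_s: 24.28
eef_pos: [0.425, 0.3344, 0.0277]
ee_rot: [-3.141, 0.0, -0.002]
contact_force: [0.9, 0.7, -0.5]
grip_width: 0.0422
grasp_force: 60.9
time_s: 24.78
eef_pos: [0.4244, 0.334, 0.0206]
ee_rot: [3.141, -0.0, -0.0]
contact_force: [-0.8, -0.2, -0.5]
grip_width: 0.0425
grasp_force: 60.9
```

```bash
python3 -m pendant '[0,0,0.3,0,0,0, 0,0,0.2,0,0,0, 0,0,0,0,0,0]'; python3 -m pendant '[0,0,0.15,0,0,0, 0,0,0,0,0,0]'; python3 -m pendant '[0,0,0.1,0,0,0, 0,0,0,0,0,0]'
```

```text
time_s: 25.15
eef_pos: [0.4243, 0.334, 0.0154]
ee_rot: [3.141, -0.0, -0.001]
contact_force: [-0.3, 0.3, -0.2]
grip_width: 0.042
grasp_force: 60.9
time_s: 25.4
eef_pos: [0.4244, 0.3341, 0.0141]
ee_rot: [3.141, -0.0, -0.0]
contact_force: [0.3, 0.2, 0.2]
grip_width: 0.0426
grasp_force: 60.9
time_s: 25.65
eef_pos: [0.4246, 0.3342, 0.0136]
ee_rot: [-3.141, 0.0, -0.001]
contact_force: [-1.3, -0.6, 2.7]
grip_width: 0.0422
grasp_force: 61.1
```

```bash
python3 -m pendant '[0,0,0,0,0,0, 0,0,0,0,0,0, 0,0,0,0,0,0, 0,0,0,0,0,0, 0,0,-2,0,0,0, 0,0,-4,0,0,0, 0,0,-4,0,0,0, 0,0,-2,0,0,0]' 1;python3 -m pendant '[1.5,2.2,0,0,0,0, 2.2,3.5,0,0,0,0, 2.6,4,0,0,0,0, 2.6,4,0,0,0,0, 2.4,3.8,0,0,0,0, 1.5,2.4,0,0,0,0, 0.9,1.4,0,0,0,0, 0,0,0,0,0,0]'; python3 -m pendant '[0,0,0,0,0,0]'
```

```text
time_s: 26.65
eef_pos: [0.4252, 0.3346, 0.136]
ee_rot: [-3.14, 0.0, -0.005]
contact_force: [-0.3, 0.2, 0.1]
grip_width: 0.0855
grasp_force: 0.0
time_s: 27.65
eef_pos: [0.5616, 0.1207, 0.1331]
ee_rot: [-3.142, 0.002, 0.0]
contact_force: [-0.3, 1.1, -0.7]
grip_width: 0.0853
grasp_force: 0.0
time_s: 27.78
eef_pos: [0.561, 0.122, 0.1332]
ee_rot: [-3.141, -0.001, 0.001]
contact_force: [0.1, 0.1, 0.3]
grip_width: 0.0855
grasp_force: 0.0
```

```bash
python3 - <<'E'
from cell import vision; import cv2
cv2.imwrite("pics/s5.png",cv2.resize(vision.grab_frame("side")["frame"][190:390,240:420][:,:,::-1],None,fx=3,fy=3,interpolation=cv2.INTER_CUBIC))
E
python3 -m pendant '[0,0,3,0,0,0, 0,0,4,0,0,0, 0,0,3,0,0,0, 0,0,1.5,0,0,0, 0,0,0.8,0,0,0, 0,0,0,0,0,0, 0,0,0,0,0,0]'
python3 -m pendant '[0,0,0,0,0,0, 0,0,0,0,0,0, 0,0,0,0,0,0, 0,0,0,0,0,0, 0,0,0,0,0,0, 0,0,0,0,0,0, 0,0,0,0,0,0]' 0
```

```text
time_s: 28.7
eef_pos: [0.5622, 0.1212, 0.0116]
ee_rot: [-3.141, 0.0, -0.003]
contact_force: [-0.2, -0.4, 0.9]
grip_width: 0.0851
grasp_force: 0.0
time_s: 29.58
eef_pos: [0.5621, 0.1211, 0.0111]
ee_rot: [-3.141, 0.0, -0.003]
contact_force: [-0.1, -0.5, 6.2]
grip_width: 0.0464
grasp_force: 62.0
```

View pics/s5.png

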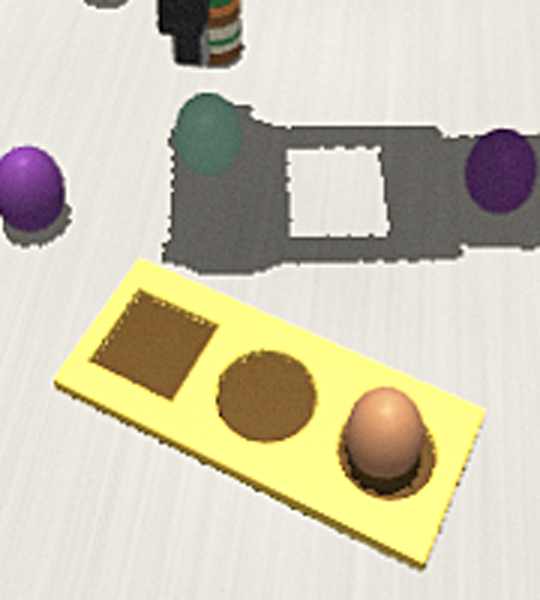

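The hen's egg stands upright in the end nest, at (385,440) in the crop. I lift the duck egg and carry it to the middle nest.

```bash
python3 -m pendant '[0,0,-1,0,0,0, 0,0,-2,0,0,0, 0,0,-4,0,0,0, 0,0,-4,0,0,0, 0,0,0,0,0,0, 0,0,0,0,0,0]'; python3 -m pendant '[-0.8,-2.3,0,0,0,0, -1.3,-3.7,0,0,0,0, -1.5,-4.3,0,0,0,0, -1.4,-4,0,0,0,0, -1,-2.9,0,0,0,0, -0.5,-1.4,0,0,0,0, 0,0,0,0,0,0, 0,0,0,0,0,0]'
```

```text
time_s: 30.32
eef_pos: [0.5611, 0.121, 0.1201]
ee_rot: [3.141, -0.0, -0.001]
contact_force: [-0.2, -0.2, -0.7]
grip_width: 0.0463
grasp_force: 61.7
time_s: 31.32
eef_pos: [0.4968, 0.306, 0.1199]
ee_rot: [3.141, -0.002, -0.001]
contact_force: [-0.3, -0.1, -1.2]
grip_width: 0.0462
grasp_force: 61.7
```

```bash
python3 -m pendant '[0,0,2,0,0,0, 0,0,3,0,0,0, 0,0,2.3,0,0,0, 0,0,1.2,0,0,0, 0,0,0.7,0,0,0, 0,0,0,0,0,0, 0,0,0,0,0,0]'
```

```text
time_s: 32.2
eef_pos: [0.4971, 0.3073, 0.0293]
ee_rot: [-3.141, 0.0, -0.002]
contact_force: [-0.6, 0.8, -1.0]
grip_width: 0.0464
grasp_force: 61.7
```

Expected contact is at about z = 0.017.

```bash
python3 -m pendant '[0,0,0.4,0,0,0, 0,0,0.3,0,0,0, 0,0,0.2,0,0,0, 0,0,0,0,0,0]'; python3 -m pendant '[0,0,0.15,0,0,0, 0,0,0.1,0,0,0, 0,0,0,0,0,0]'; python3 -m pendant '[0,0,0.1,0,0,0, 0,0,0,0,0,0]'
```

```text
time_s: 32.7
eef_pos: [0.4963, 0.307, 0.019]
ee_rot: [3.141, -0.0, -0.001]
contact_force: [-1.0, 0.3, -0.7]
grip_width: 0.0464
grasp_force: 61.7
time_s: 33.08
eef_pos: [0.4966, 0.3071, 0.0172]
ee_rot: [-3.142, 0.0, -0.001]
contact_force: [-1.2, -1.2, 3.3]
grip_width: 0.046
grasp_force: 62.0
time_s: 33.33
eef_pos: [0.4968, 0.3071, 0.0171]
ee_rot: [-3.142, 0.0, -0.001]
contact_force: [-3.9, -2.3, 9.4]
grip_width: 0.0461
grasp_force: 62.6
```

```bash
python3 -m pendant '[0,0,-0.1,0,0,0, 0,0,0,0,0,0, 0,0,0,0,0,0, 0,0,0,0,0,0, 0,0,-2,0,0,0, 0,0,-4,0,0,0, 0,0,-4,0,0,0, 0,0,-3,0,0,0]' 1;python3 -m pendant '[0.8,3,0,0,0,0, 1.2,4.6,0,0,0,0, 1.4,5.3,0,0,0,0, 1.4,5.3,0,0,0,0, 1.4,5.3,0,0,0,0, 1.1,4.4,0,0,0,0, 0.7,2.8,0,0,0,0, 0,0,0,0,0,0]'; python3 -m pendant '[0,0,0,0,0,0]'
python3 - <<'E'
from cell import vision; import cv2
a=vision.grab_frame("side")["frame"][190:390,240:420]; b=vision.grab_frame("wrist")["frame"]
import numpy as np
a=cv2.resize(a,None,fx=2,fy=2,interpolation=cv2.INTER_CUBIC); b=cv2.resize(b[:,120:520],(400,400))
cv2.imwrite("pics/s6.png",np.hstack([a,b])[:,:,::-1])
E
```

```text
time_s: 34.33
eef_pos: [0.497, 0.3074, 0.1506]
ee_rot: [-3.14, 0.0, -0.005]
contact_force: [-0.1, 0.7, -0.4]
grip_width: 0.0854
grasp_force: 0.0
time_s: 35.33
eef_pos: [0.5768, -0.0017, 0.1482]
ee_rot: [3.141, -0.005, 0.003]
contact_force: [-0.3, 0.1, 0.1]
grip_width: 0.0854
grasp_force: 0.0
time_s: 35.45
eef_pos: [0.5764, 0.0007, 0.1477]
ee_rot: [-3.141, -0.0, -0.002]
contact_force: [0.2, -0.4, 0.6]
grip_width: 0.0855
grasp_force: 0.0
```

View pics/s6.png

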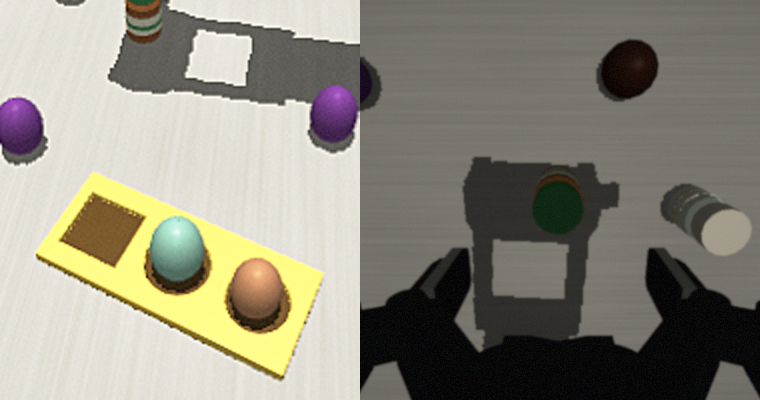

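The duck egg stands upright in the middle nest at (178,250), and the hen's egg is still in place. The wrist view has the cumin jar centred between the fingers at (557,205). I descend to about 0.019.

```bash
python3 -m pendant '[0,0,3,0,0,0, 0,0,4,0,0,0, 0,0,3.5,0,0,0, 0,0,1.5,0,0,0, 0,0,0.8,0,0,0, 0,0,0,0,0,0, 0,0,0,0,0,0]'
python3 -m pendant '[0,0,0,0,0,0, 0,0,0,0,0,0, 0,0,0,0,0,0, 0,0,0,0,0,0, 0,0,0,0,0,0, 0,0,0,0,0,0, 0,0,0,0,0,0]' 0; python3 -m pendant '[0,0,-1,0,0,0, 0,0,-2,0,0,0, 0,0,-4,0,0,0, 0,0,-5,0,0,0, 0,0,0,0,0,0, 0,0,0,0,0,0]'
```

```text
time_s: 36.42
eef_pos: [0.5773, 0.0, 0.0202]
ee_rot: [3.141, -0.0, 0.004]
contact_force: [0.5, -0.4, 0.3]
grip_width: 0.0854
grasp_force: 0.0
time_s: 37.3
eef_pos: [0.5769, 0.0001, 0.0195]
ee_rot: [3.141, -0.0, 0.002]
contact_force: [-0.2, 1.6, 6.0]
grip_width: 0.0407
grasp_force: 61.0
time_s: 38.05
eef_pos: [0.5762, 0.0, 0.1389]
ee_rot: [3.141, -0.0, -0.0]
contact_force: [-0.4, -0.3, -1.9]
grip_width: 0.0404
grasp_force: 60.7
```

```bash
python3 -m pendant '[0,-3,0,0,0,0, -0.1,-4.5,0,0,0,0, -0.1,-5.3,0,0,0,0, -0.1,-5.3,0,0,0,0, -0.1,-4.8,0,0,0,0, -0.1,-3.4,0,0,0,0, 0,-1.8,0,0,0,0, 0,0,0,0,0,0]'; python3 -m pendant '[0,0,2,0,0,0, 0,0,3.5,0,0,0, 0,0,3,0,0,0, 0,0,1.2,0,0,0, 0,0,0.7,0,0,0, 0,0,0,0,0,0, 0,0,0,0,0,0]'
```

```text
time_s: 39.05
eef_pos: [0.571, 0.2813, 0.1376]
ee_rot: [3.14, 0.001, -0.003]
contact_force: [-0.3, -0.7, -1.7]
grip_width: 0.0407
grasp_force: 60.8
time_s: 39.92
eef_pos: [0.5722, 0.2813, 0.0361]
ee_rot: [-3.141, 0.0, -0.003]
contact_force: [0.4, 0.1, -0.9]
grip_width: 0.0408
grasp_force: 60.8
```

```bash
python3 -m pendant '[0,0,0.4,0,0,0, 0,0,0.3,0,0,0, 0,0,0.15,0,0,0, 0,0,0,0,0,0]'; python3 -m pendant '[0,0,0.15,0,0,0, 0,0,0.1,0,0,0, 0,0,0,0,0,0]'; python3 -m pendant '[0,0,0.1,0,0,0, 0,0,0,0,0,0]'
```

```text
time_s: 40.42
eef_pos: [0.5713, 0.281, 0.026]
ee_rot: [3.141, -0.0, -0.001]
contact_force: [-0.1, 0.3, -0.9]
grip_width: 0.0407
grasp_force: 60.8
time_s: 40.8
eef_pos: [0.5718, 0.2811, 0.0255]
ee_rot: [-3.141, 0.0, -0.001]
contact_force: [-4.1, -2.3, 7.6]
grip_width: 0.0406
grasp_force: 61.6
time_s: 41.05
eef_pos: [0.5718, 0.2812, 0.0255]
ee_rot: [-3.141, 0.0, -0.002]
contact_force: [-7.7, -2.5, 13.8]
grip_width: 0.0404
grasp_force: 62.2
```

```bash
python3 -m pendant '[0,0,-0.15,0,0,0, 0,0,0,0,0,0, 0,0,0,0,0,0, 0,0,0,0,0,0, 0,0,-2,0,0,0, 0,0,-4,0,0,0, 0,0,-5,0,0,0, 0,0,-5,0,0,0]' 1; python3 -m pendant '[0,4,0,0,0,0, 0,5,0,0,0,0, 0,5,0,0,0,0, 0,5,0,0,0,0, 0,0,0,0,0,0, 0,0,0,0,0,0]'
python3 - <<'E'
from cell import vision; import cv2
for n,c in (("side",(slice(60,390),slice(220,440))),("top",(slice(90,300),slice(130,490)))):
    k=1.8 if n=="side" else 2.2
    cv2.imwrite(f"pics/end_{n}.png",cv2.resize(vision.grab_frame(n)["frame"][c][:,:,::-1],None,fx=k,fy=k,interpolation=cv2.INTER_CUBIC))
E
```

```text
time_s: 42.05
eef_pos: [0.5714, 0.281, 0.1876]
ee_rot: [-3.141, 0.0, -0.002]
contact_force: [0.8, 0.3, 0.7]
grip_width: 0.0855
grasp_force: 0.0
time_s: 42.8
eef_pos: [0.5716, 0.0913, 0.1855]
ee_rot: [-3.141, 0.001, -0.002]
contact_force: [0.2, 0.3, 0.3]
grip_width: 0.0853
grasp_force: 0.0
```

View pics/end_side.png

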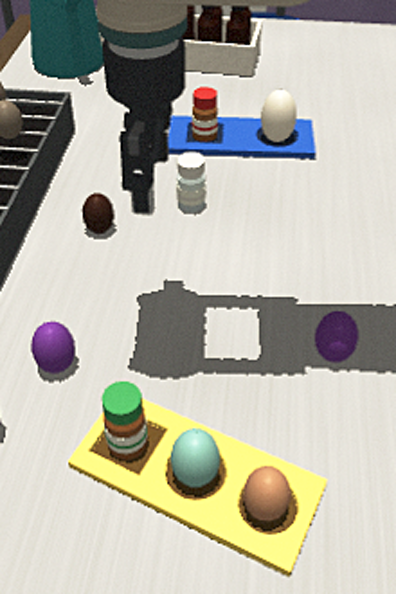

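View pics/end_top.png

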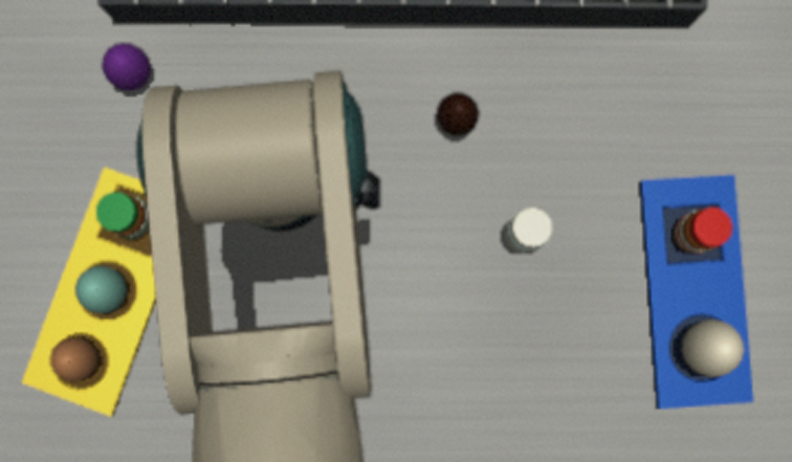

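All five items stand upright in their recesses: in the side crop the yellow tray has cumin at (123,420), duck at (195,460) and hen at (267,497). The blue tray has chilli and goose, tea and salt haven't moved, and the arm is clear.

```bash
python3 -c "
from cell import arm; print(arm.finish_job())"
```

```text
the job is handed in; nothing more can be done
None
```

Both orders are made up and handed in after about 43 s of robot time: all five items stand upright in their recesses in the final pictures, and the tea egg and salt jar were left where they stood.

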